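# Change the spreading plate under inspection

## Task

Put away the short white plate that leans on the small easel: stand it on edge in a free slot of the slotted wooden rack, fully down, and let go of it. Then draw the tall plate out of its slot and hold it up for inspection, at least 10 cm clear above the table and leaned over by about 45 degrees, so that one broad face looks slantwise upward and the short edges stay about level. Finish while still holding it there, steady and clear of the rack, the easel and the other plates; leave the other short plate in its slot and do not disturb the loose things standing around.

Things in the scene. Friction and masses are not known exactly. Their poses are not given: they have to be found in the camera images.
- easel_plate: flat white ceramic plate, 6 mm thick (its x), 90 mm wide (y), 100 mm tall (z), about 0.12 kg, loose; origin at the centre of its lower edge. It starts leaning 20 degrees back on the easel, its x axis pointing roughly away from the robot; the upper 45 mm stand free on both faces
- tall_plate: flat white ceramic plate, the tallest one: 6 mm thick (x), 90 mm wide (y), 150 mm tall (z), about 0.18 kg, loose; origin at the centre of its lower edge. It starts upright in a slot of the rack
- rack_plate: flat white ceramic plate, 6 mm thick (x), 90 mm wide (y), 100 mm tall (z), loose; origin at the centre of its lower edge. It stands upright in another slot of the rack and stays there
- rack: fixed wooden rack, 220 mm long (its x), 110 mm wide (y), 34 mm high, standing on the 6.5 mm plywood sheet on the table; origin at the centre of its underside. Four slots across it run along its y, open at the top and at the ends: 10 mm wide, 26 mm deep, 106 mm long, 62 mm apart. A plate in a slot stands with its width along the rack's y. Two slots are taken, two are free
- slot0 (a point): centre of the floor of slot 0 (rack x = -93 mm, 8 mm above the rack's underside, 26 mm below the top of the slot); axes as the rack's
- slot1 (a point): the same for slot 1 (rack x = -31 mm)
- slot2 (a point): the same for slot 2 (rack x = +31 mm)
- slot3 (a point): the same for slot 3 (rack x = +93 mm)
- easel: small fixed wooden easel on the table, base 90 x 120 mm; origin at the centre of its underside, its -x side (the ledge with a lip 8 mm high) faces roughly to the robot. The plate's lower edge stands on the ledge 24 mm above the table; the back rest supports the lower 53 mm of the plate. To come off, the plate is drawn along its own z
- salve_tin: bystander: round aluminium tin 59 mm across, 28 mm high, on the table between easel and food processor; origin under its centre
- vial: bystander: glass sample vial with a red cap, 26 mm across, 67 mm high, standing behind the rack; origin under its centre
- tape_roll: bystander: roll of blue tape 106 mm across, 36 mm high, lying to the right of the rack; origin under its centre

How it is judged:
By the outcome, as a careful person would: the job done as asked, in the order asked, and still so for the second after the job is handed in, while the arm keeps its last pose, push and grip.
It also fails if it takes over 48 s, if anything falls off the work surface, if the arm or the gripper's body presses on something with over 40 N, if the wrist force passes 120 N, or if a joint passes its speed limit or range.

## Robot

A 6-joint arm with a two-finger parallel gripper is mounted at the origin on a cart in front of the work surface, level with it; the furniture and walls round the work are solid. World frame = base frame: x ahead of the robot, y to its left, z up, the work surface at z = 0. Lengths are in m, angles in rad, forces in N, time in s.
With the tool pointing down it reaches from about 0.275 to 0.825 m from the base axis. Payload 4.9 kg.
Tool frame: the origin (TCP) lies midway between the tips of the shut fingers; the grasp point (between the pads) lies 19 mm behind it (bot.grip_depth is the distance from the TCP to the grasp point, in m); z points along the fingers, y is the line along which they close (so a half turn about z gives the same grasp; the last joint's range is limited). The gripper opens to 85 mm and grips with 20 to 120 N. Pads are 22 mm wide; open, the fingers measure 114 mm over their backs; the gripper's body (76 mm by 85 mm) begins 54 mm behind the grasp point. The pads swing forward as they close: fully open they stand 13 mm farther back than shut.
Start: joints at [1.072, 0.326, -0.193, 1.052, 0, 1.437], TCP at [0.196, 0.514, 0.231] pointing down, gripper open.
Joint ranges: [-2.65, 2.65], [-0.97, 1.79], [-1.3, 1.35], [-1.93, 2.1], [-1.47, 1.37], [-3.14, 3.14]. Speed limits (rad/s): [2.57, 2.57, 3.14, 3.14, 3.14, 3.14].

## Interface

Orientations are given as a unit quaternion [w, x, y, z].
In Python, from cell import bot gives the robot as it stands. Calls block until the motion is done:
- bot.move_pose(position, orientation): joint-space move of the TCP to a pose.
- bot.move_linear(position, speed=0.15, rotation=None, until_force=None): straight line of the TCP; rotation=None keeps the orientation; speed is the mean speed in m/s. With until_force (N) it stops when the force on the tool has changed by that much, and returns True; else False.
- bot.goto_joints(angles): joint-space move.
- bot.set_gripper(opening, grasp_force=None): opening from 0.0 (shut) to 1.0 (fully open); grasp_force is the grip in N (None keeps the last); returns when the fingers have stopped.
- bot.wait(seconds).
- bot.solve_ik(position, orientation): joint angles nearest the present ones, or None.
- bot.camera(name): name is "side" or "top" or "wrist"; returns the picture (400x640x3 uint8, red, green, blue); there is no depth.
- bot.calibration(name): a dict with "mtx" (3x3 intrinsics, pixels), "extrinsics" (4x4, takes a point from world to camera coordinates); the wrist camera has in their place "hand_eye" (4x4, takes a point from camera to tool coordinates, whose origin is the TCP and whose axes are the flange's). Camera axes: x right, y down, z forward; pixel columns grow to the right and rows downward; lengths in m; the calibration is good to about 2 mm. A picture is of the moment at which its call begins: read the wrist's pose just before it. calibration takes no time and is no camera call.
A pose or a line that the arm cannot do raises bot.PlanningError and nothing moves.
- bot.close_job(): hands the job in; it is judged then, once.
Trained networks look in the newest picture that a camera, given by its name, has taken for a name from the list of things; names that differ only in an ending like _2 or _b are one class to them, and where a whole thing is asked for, a point or a joint stands for the part that bears it (a point fixed in the world has none). Each returns a list of dicts, best first, with "confidence" (0 to 1); they miss things now and then, are a little off and sometimes report something else, mostly with a low value. They report only what shows in the picture. A call takes as long as a camera call.
- bot.search_frame(camera, thing): "bbox" ([left, top, width, height] in pixels, round what is visible of it).
Readings, each from a call of its own:
- bot.read_clock(): time.
- bot.read_joint_positions(): joint angles.
- bot.read_joint_vel(): joint speeds.
- bot.read_joint_efforts(): joint torques, N m.
- bot.read_position(): TCP position.
- bot.read_tool_rot(): TCP orientation.
- bot.read_ft_force(): force on the tool from outside, world axes, zero at the start.
- bot.read_moment(): the same for the moment, N m.
- bot.read_gripper_width(): opening from 0.0 (shut) to 1.0 (fully open).
- bot.read_finger_force(): force on a finger pad.
Only numpy, scipy, OpenCV 4.12 (cv2) and the standard library are available. Lean on these libraries where they do the work, as an engineer would, in place of code of your own. Each camera call takes 0.05 s, during which the arm holds its last target. There are 200 camera calls.

## Working session

There is one attempt and no reset: what is moved stays moved. The work goes in short steps, each a Python script; the robot and the scene stay as the last script left them, time stands still between calls to the robot, and variables do not carry over. Pictures are saved under pics/ and viewed, at most 11 in all, crops included, and the job is handed in when it is done.

```bash
ls; mkdir -p pics
python3 - <<'E'
from cell import bot
import cv2,numpy as np
np.set_printoptions(precision=4,suppress=True)
for c in("side","top","wrist"):
    im=bot.camera(c); cv2.imwrite(f"pics/{c}0.png",im[:,:,::-1])
    print(c,{k:np.array(v) for k,v in bot.calibration(c).items()})
    for t in("easel_plate","tall_plate","rack","easel","slot0"):
        try: print(t,[(d["bbox"],round(d["confidence"],2)) for d in bot.search_frame(c,t)][:4])
        except Exception as e: print(t,e)
print(bot.read_clock(),bot.read_tool_rot(),bot.grip_depth)
E
```

```text
pics
side {'mtx': array([[488.7421,   0.    , 317.3532],
       [  0.    , 488.7421, 195.5055],
       [  0.    ,   0.    ,   1.    ]]), 'extrinsics': array([[ 0.3162,  0.9487,  0.006 , -0.1164],
       [ 0.5754, -0.1867, -0.7963, -0.3485],
       [-0.7543,  0.2552, -0.6049,  1.6996],
       [ 0.    ,  0.    ,  0.    ,  1.    ]])}
easel_plate [([403.0, 126.3, 32.0, 18.9], 0.94), ([259.2, 176.8, 98.7, 59.0], 0.66)]
tall_plate [([259.9, 155.8, 20.1, 66.8], 0.85)]
rack [([257.8, 177.5, 98.5, 55.2], 0.96), ([358.7, 218.4, 10.7, 27.7], 0.74)]
easel [([383.9, 140.6, 46.9, 38.6], 0.79), ([357.6, 216.8, 12.7, 29.3], 0.23)]
slot0 [([257.8, 177.5, 98.1, 53.9], 0.85)]
top {'mtx': array([[494.8477,   0.    , 328.3987],
       [  0.    , 494.8477, 198.3893],
       [  0.    ,   0.    ,   1.    ]]), 'extrinsics': array([[ 0.0177, -0.9998, -0.002 , -0.0607],
       [-0.9965, -0.0175, -0.0816,  0.6433],
       [ 0.0815,  0.0035, -0.9967,  1.3895],
       [ 0.    ,  0.    ,  0.    ,  1.    ]])}
easel_plate [([206.4, 233.8, 40.8, 15.2], 0.93)]
tall_plate [([378.9, 184.5, 12.7, 33.2], 0.77), ([210.8, 232.1, 33.9, 18.4], 0.58), ([310.7, 186.7, 79.4, 41.8], 0.48)]
rack [([314.2, 183.8, 73.0, 45.3], 0.9)]
easel [([218.4, 223.3, 40.0, 34.9], 0.65)]
slot0 [([313.0, 181.4, 78.5, 50.8], 0.84)]
wrist {'mtx': array([[312.7029,   0.    , 327.28  ],
       [  0.    , 312.7029, 190.6555],
       [  0.    ,   0.    ,   1.    ]]), 'hand_eye': array([[ 0.001 , -0.9571, -0.2897,  0.0723],
       [ 1.    ,  0.0007,  0.0011, -0.0007],
       [-0.0008, -0.2897,  0.9571, -0.1419],
       [ 0.    ,  0.    ,  0.    ,  1.    ]])}
easel_plate []
tall_plate []
rack []
easel []
slot0 []
0.9 [0.     0.1814 0.9834 0.    ] 0.0187
```

View pics/top0.png

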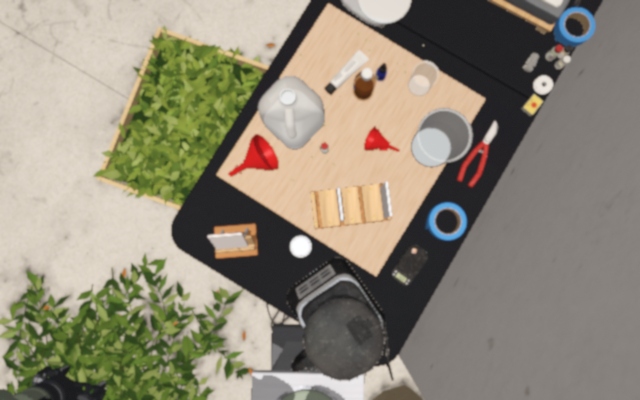

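View pics/side0.png

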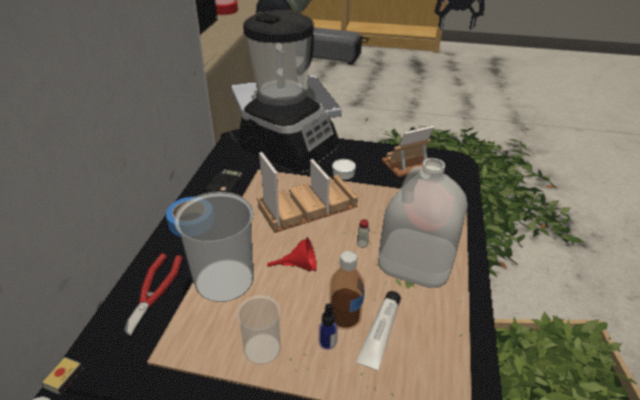

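```bash
cat > h.py <<'E'
from cell import bot
import cv2,numpy as np
from scipy.spatial.transform import Rotation as R
np.set_printoptions(precision=4,suppress=True)
def rq(q): return R.from_quat(np.r_[q[1:],q[0]])
def qw(r): q=r.as_quat(); return np.r_[q[3],q[:3]]
def cam(name,pos=None,quat=None):
    "3x4 projection"
    c=bot.calibration(name); K=np.array(c["mtx"])
    if name!="wrist": return K@np.array(c["extrinsics"])[:3]
    T=np.eye(4); T[:3,:3]=rq(quat).as_matrix(); T[:3,3]=pos
    return K@np.linalg.inv(T@np.array(c["hand_eye"]))[:3]
def tri(Ps,uvs):
    A=np.vstack([[u*P[2]-P[0],v*P[2]-P[1]] for P,(u,v) in zip(Ps,uvs)])
    x=np.linalg.svd(A)[2][-1]; return x[:3]/x[3]
def proj(P,X): p=P@np.r_[X,1]; return p[:2]/p[2]
def onz(P,uv,z):
    "point at height z seen at pixel"
    A=P[:,[0,1,3]].copy(); A[:,2]+=P[:,2]*z
    x=np.linalg.solve(A,np.r_[uv,1]); return np.r_[x[:2]/x[2],z]
E
cat > kin.py <<'E'
from h import *
from scipy.optimize import least_squares
AX=np.array([[0,0,1],[0,1,0],[0,-1,0],[0,1,0],[0,0,1],[1,0,0]],float)
def fk(p,q):
    pts=p[:18].reshape(6,3); r=R.identity(); t=np.zeros(3); out=[]
    for i in range(6):
        out.append(r.apply(pts[i])+t)
        ri=R.from_rotvec(AX[i]*S[i]*q[i]); t=t+r.apply(pts[i]-ri.apply(pts[i])); r=r*ri
    return r.apply(p[18:21])+t, r*R.from_rotvec(p[21:24]), out
S=np.ones(6)
E
python3 - <<'E'
import kin
from kin import *
rng=np.random.default_rng(0); D=[]
for _ in range(150):
    a=rng.uniform(-.8,1.2); rr=rng.uniform(.35,.7)
    rot=R.from_euler('z',rng.uniform(-1.5,1.5))*R.from_quat([0,1,0,0])*R.from_rotvec(rng.uniform(-.5,.5,3))
    pos=np.array([rr*np.cos(a),rr*np.sin(a),rng.uniform(.1,.4)])
    q=bot.solve_ik(list(pos),list(qw(rot)))
    if q is not None: D.append((np.array(q),pos,rot))
print(len(D)); D=D[:50]
best=None
for s4 in(1,-1):
  for s5 in (1,-1):
    kin.S=np.array([1,1,1,1,s4,s5])
    def f(p):
        o=[]
        for q,pos,rot in D:
            t,r,_=fk(p,q); o+=[*(t-pos),*(0.2*(r.inv()*rot).as_rotvec())]
        return np.array(o)
    p0=np.zeros(24); p0[[5,8]]=.2; p0[8]=.6; p0[9]=.2;p0[11]=.6;p0[18]=.4
    # start rotation from the first sample
    _,r,_=fk(p0,D[0][0]); p0[21:]=((r.inv())*D[0][2]).as_rotvec()
    s=least_squares(f,p0,max_nfev=60)
    print(s4,s5,s.cost)
    if best is None or s.cost<best[0]: best=(s.cost,s.x,kin.S)
np.savez("kin.npz",p=best[1],S=best[2]); kin.S=best[2]
_,_,o=fk(best[1],np.zeros(6)); print(np.array(o),best[1][18:21])
Pt,Ps=cam("top"),cam("side")
for n,a,b in [("bl top lid",(345,325),(280,18)),("bl jug base",(320,290),(285,100)),("ctrl front corner",(295,295),(305,150)),("easel plate",(225,240),(418,135)),("tall top",(388,185),(263,157)),("jar",(290,95),(432,165)),("vial top",(324,145),(364,222))]:
    X=tri([Pt,Ps],[a,b]); print(n,X,proj(Pt,X)-a)
for n,uv,z in[("rackL",(314,210),.04),("rackR",(388,205),.04),("easel ctr",(235,240),.02),("tin",(300,246),.028),("fp front",(320,268),.1)]: print(n,onz(Pt,uv,z))
E
```

```text
147
1 1 1.5805822684283297e-18
1 -1 2.943605952040574
-1 1 0.32569572297739147
-1 -1 3.114808791470382
[[-0.      0.      4.205 ]
 [ 0.     -1.5147  0.3032]
 [ 0.      0.5527  0.8172]
 [ 0.3982  0.3911  0.8869]
 [ 0.5165  0.0736 -0.0204]
 [-0.0545  0.0736  0.8869]] [0.8201 0.0736 0.8869]
bl top lid [ 0.3485 -0.0908  0.3764] [0.2432 0.0707]
bl jug base [ 0.3931 -0.0641  0.1771] [12.3643  3.0979]
ctrl front corner [ 0.3563  0.0062 -0.0108] [12.4389  3.4443]
easel plate [0.5216 0.2309 0.0889] [-0.6111 -0.32  ]
tall top [ 0.6649 -0.2097  0.1933] [3.8634 0.9834]
jar [0.8774 0.049  0.255 ] [-0.4125 -0.224 ]
vial top [ 0.7902 -0.0349  0.0699] [0.1083 0.0461]
rackL [ 0.6095 -0.0093  0.04  ]
rackR [ 0.6273 -0.2183  0.04  ]
easel ctr [0.5209 0.2152 0.02  ]
tin [0.5073 0.0287 0.028 ]
fp front [ 0.4506 -0.0304  0.1   ]
```

Run:
```python
from h import *
V=[("e1",(.49,.185,.21)),("e2",(.49,.265,.21)),("r1",(.60,-.04,.28)),("r2",(.60,-.17,.28))]
V=[V[1],V[0],V[2],V[3]]; S={}
for n,p in V:
    bot.move_pose(list(p),[0,0,1,0]); bot.wait(.15)
    S[n+"p"]=bot.read_position();S[n+"q"]=bot.read_tool_rot()
    im=bot.camera("wrist"); cv2.imwrite(f"pics/{n}.png",im[:,:,::-1])
    for t in (("easel_plate","easel") if n[0]=="e" else ("tall_plate","rack_plate","rack")):
        print(n,t,[(np.array(d["bbox"]),round(d["confidence"],2)) for d in bot.search_frame("wrist",t)][:3])
    print(n,S[n+"p"],bot.read_clock())
np.savez("views.npz",**S)
Im={n:cv2.imread(f"pics/{n}.png") for n,_ in V}
X=np.array([.52,.225,.08])
rows=[]
for n,c in(("e1",(.52,.225,.08)),("e2",(.52,.225,.08))):
    u,v=proj(cam("wrist",S[n+"p"],S[n+"q"]),np.array(c)).astype(int)
    x0=np.clip(u-133,0,640-266);y0=np.clip(v-130,0,140); print(n,"crop",x0,y0)
    rows.append(cv2.resize(Im[n][y0:y0+260,x0:x0+266],None,fx=1.5,fy=1.5,interpolation=cv2.INTER_CUBIC))
cv2.imwrite("pics/ecomp.png",np.hstack(rows)); print(np.hstack(rows).shape)
```

```text
e2 easel_plate [(array([228.7, 170.9, 103.8,  84. ]), 0.89)]
e2 easel [(array([219.4, 147.1, 122.5,  75.8]), 0.65), (array([  0. , 223. , 121.4,  97.9]), 0.61)]
e2 [0.4894 0.2659 0.2101] 2.6333
e1 easel_plate [(array([321.9, 169.4, 107.2,  85.3]), 0.58)]
e1 easel [(array([296. , 147.3, 112.2,  82.8]), 0.64)]
e1 [0.4901 0.1858 0.2101] 3.35
r1 tall_plate [(array([275.2, 142.8,  27.1,  92.6]), 0.68), (array([124.1, 153.4,  84.2, 119.2]), 0.65)]
r1 rack_plate [(array([275. , 140.8,  29.2,  93.1]), 0.91), (array([354.6,  55.8,  54.3,  47.8]), 0.34)]
r1 rack []
r1 [ 0.5994 -0.0382  0.2797] 4.7167
r2 tall_plate [(array([278.2, 150.8,  28.8, 118.8]), 0.86)]
r2 rack_plate [(array([388.4, 143.8,  30. ,  88.4]), 0.58), (array([458.4,  53.7,  58.7,  48.7]), 0.41)]
r2 rack [(array([279.3, 120.8, 180.8, 105.6]), 0.7)]
r2 [ 0.6001 -0.1688  0.2801] 5.65
e1 crop 237 81
e2 crop 151 81
(390, 798, 3)
```

View pics/ecomp.png

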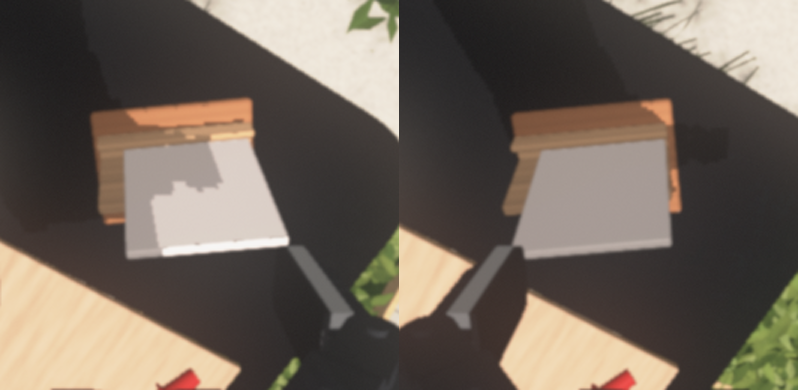

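View pics/r1.png

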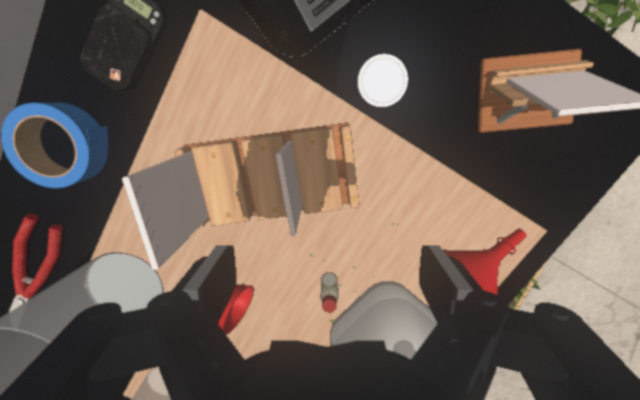

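View pics/r2.png

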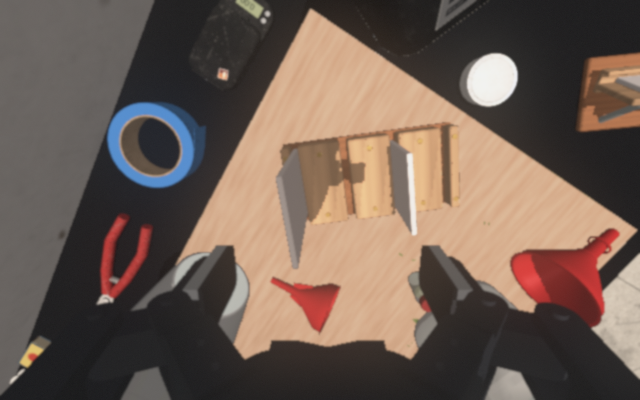

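```bash
cat > fit.py <<'E'
from h import *
from scipy.optimize import least_squares
def pose(p):
    "p=x,y,z,yaw,lean (top tips to +x local for lean>0)"
    return R.from_euler('z',p[3])*R.from_euler('y',p[4]),np.array(p[:3])
def plate_segs(h,P,p):
    r,t=pose(p); C=-np.linalg.inv(P[:,:3])@P[:,3]; c=r.inv().apply(C-t)
    s=[]; near=-3e-3 if c[0]<0 else 3e-3
    far=-near
    s+=[((near,-.043,h),(near,.043,h)),((far,-.043,h),(far,.043,h))]
    for y in(-.045,.045):
        sees=(c[1]-y)*np.sign(y)>0
        x=far if sees else near
        s.append(((x,y,.5*h),(x,y,h-.003)))
        if sees: s.append(((near,y,.5*h),(near,y,h-.003)))
    return [(r.apply(a)+t,r.apply(b)+t) for a,b in s]
def rack_segs(P,p):
    r,t=pose(p); H=.034; s=[((-.08,.055,H),(.108,.055,H)),((-.08,-.055,H),(.108,-.055,H))]
    s+=[((.11,-.05,H),(.11,.05,H))]
    for xs in(-.031,.093): s+=[((xs+d,-.05,H),(xs+d,.05,H)) for d in(-.005,.005)]
    return [(r.apply(a)+t,r.apply(b)+t) for a,b in s]
def fit(segs,views,p0,prior,w,n=8,search=6):
    "prior sigma per param; views [(P,gray)]"
    p=np.array(p0,float); p0=p.copy(); used=0
    for it in range(n):
        sr=search if it<3 else 3; M=[]
        for P,g in views:
            for k,(a,b) in enumerate(segs(P,p)):
                pa,pb=proj(P,a),proj(P,b); d=pb-pa; d/=np.linalg.norm(d); nn=np.array([-d[1],d[0]])
                for f in np.linspace(.03,.97,25):
                    m=proj(P,a+(b-a)*f); o=np.arange(-sr-1,sr+1.01,.5)
                    xy=(m+o[:,None]*nn).astype(np.float32)
                    if xy.min()<2 or xy[:,0].max()>637 or xy[:,1].max()>397: continue
                    pr=cv2.remap(g,xy[None,:,0],xy[None,:,1],cv2.INTER_LINEAR)[0]
                    gr=np.abs(pr[2:]-pr[:-2]); i=gr.argmax()
                    if gr[i]>6: M.append((P,k,f,nn,m+o[i+1]*nn,id(P)))
        def res(q):
            sg={id(P):segs(P,q) for P,_ in views}
            o=[]
            for P,k,f,nn,e,i in M:
                if k>=len(sg[i]): continue
                a,b=sg[i][k]; o.append(nn@(proj(P,a+(b-a)*f)-e))
            return np.array(o)
        def full(q): return np.r_[np.arctan(res(q)/1.)*1., (q-p0)/prior*w]
        p=least_squares(full,p,x_scale=[.001]*3+[.01]*2).x
    e=res(p); return p,np.median(np.abs(e)),len(M)
def draw(im,segs,P,p):
    for a,b in segs(P,p): cv2.line(im,*[tuple(int(round(c*16)) for c in proj(P,x)) for x in(a,b)],(0,0,255),1,cv2.LINE_AA,4)
E
cat > run.py <<'E'
from fit import *
S=np.load("views.npz"); N=("e1","e2","r1","r2")
P={n:cam("wrist",S[n+"p"],S[n+"q"]) for n in N}
im={n:cv2.imread(f"pics/{n}.png") for n in N}
g={n:cv2.cvtColor(im[n],cv2.COLOR_BGR2GRAY).astype(np.float32) for n in N}
v=lambda *a:[(P[n],g[n]) for n in a]
ra=tri([P["e1"],P["e2"]],[(237+287/1.5,81+242/1.5),(151+671/1.5,81+242/1.5)]); print("right top",ra)
ps=lambda h:(lambda Q,p:plate_segs(h,Q,p))
yaw=-.07
r,_=pose([0,0,0,yaw,.349]); t=ra-r.apply((0,.045,.1)); p0=[*t,yaw,.349]; print("init",np.array(p0))
pe=fit(ps(.1),v("e1","e2"),p0,np.array([.02,.02,.02,.2,.03]),.3); print("easel plate",*pe)
c=onz(P["r2"],(372,168),.0405); print("rack init",c)
y0=np.pi/2+.13
pr=fit(rack_segs,v("r1","r2"),[c[0],c[1],.0065,y0,0],np.array([.02,.02,.003,.2,.002]),.3,search=8); print("rack",*pr)
r,t=pose(pr[0]); out={}
for nm,xs,h in(("tall",-.093,.15),("rackp",.031,.1)):
    q=r.apply((xs,0,.008))+t
    o=fit(ps(h),v("r1","r2"),[*q,pr[0][3],0],np.array([.004,.004,.002,.05,.05]),.3); print(nm,*o); out[nm]=o[0]
for n in N:
    if n[0]=="e": draw(im[n],ps(.1),P[n],pe[0])
    else: draw(im[n],rack_segs,P[n],pr[0]); draw(im[n],ps(.15),P[n],out["tall"]); draw(im[n],ps(.1),P[n],out["rackp"])
np.savez("est.npz",plate=pe[0],rack=pr[0],**out)
f=lambda a,s:cv2.resize(a,s,interpolation=cv2.INTER_CUBIC)
cv2.imwrite("pics/ov.png",np.vstack([np.hstack([f(im["e1"][150:270,300:460],(400,300)),f(im["e2"][150:270,210:370],(400,300))]),np.hstack([f(im["r1"][105:285,120:360],(400,300)),f(im["r2"][105:285,260:500],(400,300))])]))
E
python3 run.py
```

```text
right top [0.3513 0.1365 0.486 ]
init [ 0.314  0.094  0.392 -0.07   0.349]
easel plate [0.2964 0.0478 0.4336 0.5392 0.389 ] 2.1230665108404376 41
rack init [ 0.6134 -0.1138  0.0405]
rack [ 0.6245 -0.1133  0.0041  1.7067 -0.0019] 0.5101651180718323 308
tall [ 0.6378 -0.207   0.0126  1.7068  0.0075] 0.4671800625408012 239
rackp [ 0.6224 -0.0823  0.013   1.7114 -0.0019] 0.48089477265216574 230
```

View pics/ov.png

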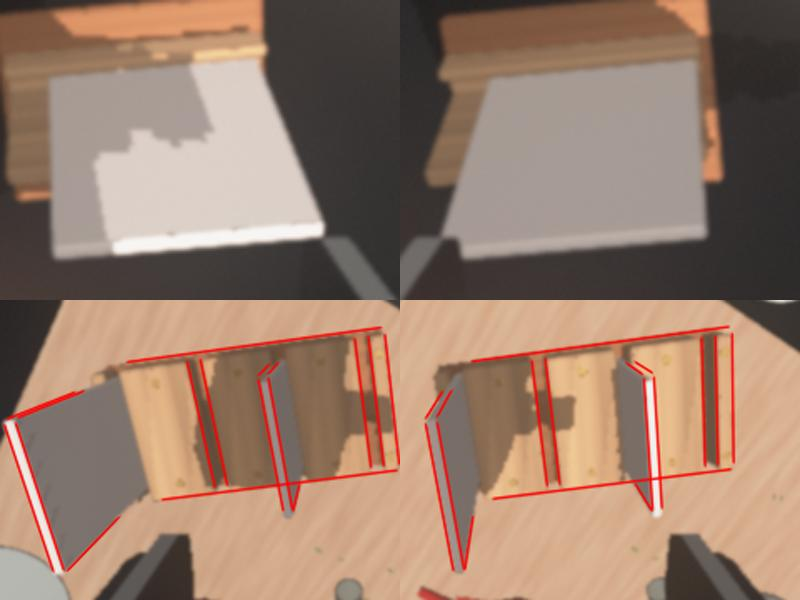

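```bash
sed -i 's/151+671/151+272/; s/^yaw=-.07/yaw=.07/' run.py; python3 run.py
```

```text
right top [0.5341 0.2693 0.1148]
init [0.5031 0.2221 0.0208 0.07   0.349 ]
easel plate [0.5038 0.2214 0.0222 0.0946 0.3463] 0.48027272423210177 215
rack init [ 0.6134 -0.1138  0.0405]
rack [ 0.6245 -0.1133  0.0041  1.7067 -0.0019] 0.5101651180718323 308
tall [ 0.6378 -0.207   0.0126  1.7068  0.0075] 0.4671800625408012 239
rackp [ 0.6224 -0.0823  0.013   1.7114 -0.0019] 0.48089477265216574 230
```

View pics/ov.png

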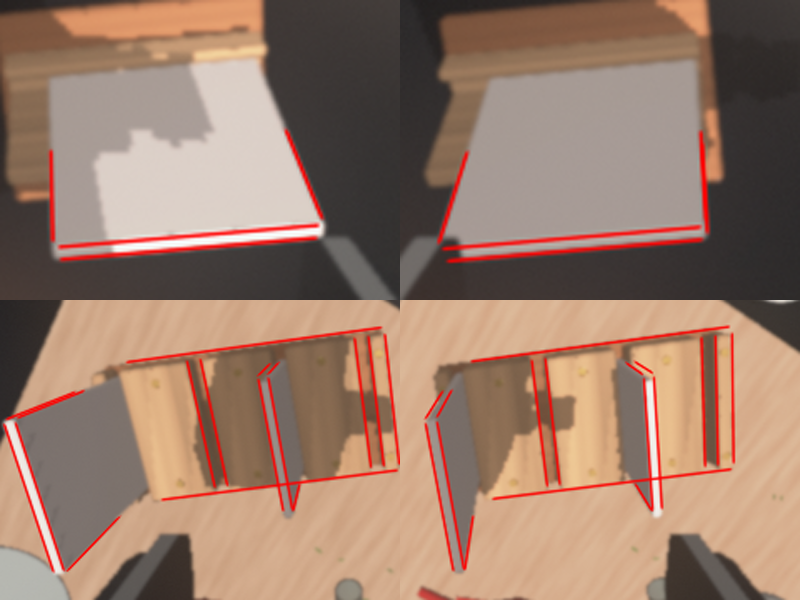

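```bash
cat > plan.py <<'E'
from h import *
from fit import pose
E=np.load("est.npz"); GD=bot.grip_depth
def tool(rp,s): # plate/rack frame rotation -> tool rotation, tool y = s*x, z=-z
    return rp*R.from_matrix(np.array([[0,s,0],[s,0,0],[0,0,-1.]]).T)
rp,tp=pose(E["plate"]); rr=R.from_euler('z',E["rack"][3]); tr=E["rack"][:3]
def epos(h): return rp.apply((0,0,h))+tp     # along the plate's axis
def spos(x,z): p=rr.apply((x,0,0))+tr; p[2]=z; return p
E
python3 - <<'E'
from plan import *
print("now",np.array(bot.read_joint_positions()),bot.read_clock())
for s in(1,-1):
    print("easel",s,[bot.solve_ik(list(epos(h)),list(qw(tool(rp,s)))) for h in(.063,.17)])
    print("slot",s,[bot.solve_ik(list(spos(.093,z)),list(qw(tool(rr,s)))) for z in(.07,.2)])
    print("tall",s,bot.solve_ik(list(spos(-.093,.12)),list(qw(tool(rr,s)))))
s=-1
for s in(1,-1):
  for a in(45,-45):
    for y in(.1,.25,.35):
      for yaw in (0,-30,-60,-90,30,60,90,):
        rt=R.from_euler('z',yaw,degrees=True)*tool(rr,s)*R.from_euler('x',a,degrees=True)
        for x in(.35,.45,.55):
          q=bot.solve_ik([x,y,.32],list(qw(rt)))
          if q is not None and abs(q[4])<1.25 and abs(q[5])<2.8: print("hold",s,a,x,y,yaw,np.array(q))
E
```

```text
now [-0.3928  0.4427  0.1064  1.2344  0.     -0.3944] 5.65
easel 1 [array([0.2454, 0.7572, 0.071 , 1.2273, 0.051 , 1.7128]), array([0.2377, 0.7472, 0.3208, 1.4875, 0.0484, 1.7055])]
slot 1 [array([-0.1551,  0.5828, -0.2275,  0.7605,  0.    , -0.2911]), array([-0.1551,  0.4621, -0.0686,  1.0402,  0.    , -0.2911])]
tall 1 [-0.4222  0.6281  0.0011  0.9438  0.     -0.5581]
easel -1 [array([ 0.2454,  0.7572,  0.071 ,  1.2273,  0.051 , -1.4288]), array([ 0.2377,  0.7472,  0.3208,  1.4875,  0.0484, -1.4361])]
slot -1 [array([-0.1551,  0.5828, -0.2275,  0.7605,  0.    ,  2.8505]), array([-0.1551,  0.4621, -0.0686,  1.0402,  0.    ,  2.8505])]
tall -1 [-0.4222  0.6281  0.0011  0.9438  0.      2.5835]
hold 1 45 0.35 0.1 0 [ 0.6074  0.2355 -0.3464  1.4153 -0.6815  0.6247]
hold 1 45 0.45 0.1 0 [ 0.4981  0.3557 -0.1681  1.3875 -0.7225  0.4919]
hold 1 45 0.55 0.1 0 [ 0.4192  0.4967  0.0569  1.4035 -0.7463  0.3905]
hold 1 45 0.35 0.1 -30 [ 0.4652  0.4254 -0.1074  1.6835 -0.4838  1.0175]
hold 1 45 0.45 0.1 -30 [ 0.3913  0.58    0.1525  1.7557 -0.5273  0.9492]
hold 1 45 0.55 0.1 -30 [ 0.3365  0.7689
[... 12857 characters left out ...]
 1.8741 -0.578  -2.2815]
hold -1 -45 0.55 0.35 0 [ 0.7278  0.9505  0.8664  1.9956 -0.6271 -2.3814]
hold -1 -45 0.35 0.35 -30 [ 0.7992  0.8087  0.5446  2.0543 -0.2681 -1.8491]
hold -1 -45 0.35 0.35 -90 [ 0.4842  0.7621  0.4545  2.0176  0.2437 -1.3195]
hold -1 -45 0.35 0.35 30 [ 1.0419  0.4328 -0.053   1.4421 -0.7156 -2.6245]
hold -1 -45 0.45 0.35 60 [ 0.8951  0.1766 -0.4055  0.7119 -0.745   2.7449]
hold -1 -45 0.55 0.35 60 [ 0.7544  0.2614 -0.3076  0.6079 -0.6986  2.5678]
hold -1 -45 0.35 0.35 90 [ 0.9541 -0.1739 -0.8007  0.3444 -0.5423  2.2175]
hold -1 -45 0.45 0.35 90 [ 0.7486 -0.0774 -0.7384  0.2242 -0.4188  2.0321]
hold -1 -45 0.55 0.35 90 [ 0.6017  0.0507 -0.6221  0.1688 -0.3232  1.9123]
```

Run:
```python
from plan import *
q=list(qw(tool(rp,-1)))
bot.set_gripper(.6,60)
bot.move_pose(list(epos(.19)),q)
bot.move_linear(list(epos(.12)),speed=.2)
print("hit",bot.move_linear(list(epos(.064)),speed=.07,until_force=8),bot.read_position(),epos(.064))
f0=np.array(bot.read_ft_force())
bot.set_gripper(0,60)
print("w",bot.read_gripper_width(),bot.read_finger_force(),np.array(bot.read_ft_force())-f0)
bot.move_linear(list(epos(.074)),speed=.05)
bot.move_linear(list(epos(.17)),speed=.15)
print("w",bot.read_gripper_width(),bot.read_finger_force(),bot.read_ft_force())
qs=tool(rr,1)
bot.move_pose(list(spos(.093,.19)),list(qw(qs))); bot.wait(.2)
p,qq=bot.read_position(),bot.read_tool_rot(); im=bot.camera("wrist")
np.savez("v3.npz",p=p,q=qq); cv2.imwrite("pics/held.png",im[:,:,::-1])
print(p,bot.read_clock())
```

```text
hit False [0.5259 0.2235 0.0827] [0.5255 0.2234 0.0824]
w 0.064031960569104 58.84107291698456 [-2.3941 -1.9044  5.7612]
w 0.06194980725435351 59.15397047996521 [ 0.3338  0.1959 -1.067 ]
[ 0.612  -0.0201  0.1896] 11.9667
```

View pics/held.png

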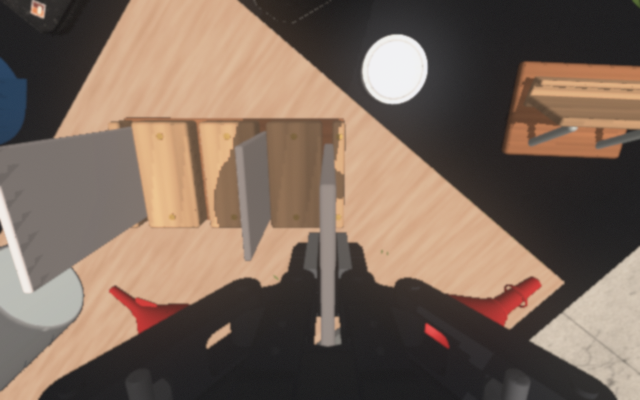

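```bash
cat > chk.py <<'E'
from fit import *
from plan import *
v=np.load("v3.npz"); im=cv2.imread("pics/held.png"); g=cv2.cvtColor(im,cv2.COLOR_BGR2GRAY).astype(np.float32)
P=cam("wrist",v["p"],v["q"]); rt=rq(v["q"])
for z in(.06,.04,.0,-.02):
    a=[proj(P,rt.apply((.045,y,z))+v["p"]) for y in(-.003,.003)]
    row=int(round(a[0][1])); l=g[row-1:row+2,312:345].mean(0); d=np.diff(l)
    print(z,np.array(a).round(1).tolist(),"edges",[(312+i+.5,round(float(d[i]))) for i in np.argsort(-abs(d))[:5]])
print("bottom corner row model",proj(P,rt.apply((.045,0,.064))+v["p"]), g[135:160,328].astype(int))
def segs(P,p):
    r,t=pose(p);H=.034
    s=[((-.075,-.055,H),(.085,-.055,H)),((-.075,.055,H),(.02,.055,H)),((.11,-.05,H),(.11,.05,H)),((-.031-.005,-.04,H),(-.036,.05,H)),((-.026,-.04,H),(-.026,.05,H))]
    s=[((a[0],-a[1],H),(b[0],-b[1],H)) for a,b in s] if 0 else s
    return [(r.apply(a)+t,r.apply(b)+t) for a,b in s]
o=fit(segs,[(P,g)],E["rack"],np.array([.01,.01,.0005,.1,.001]),.3); print(*o,E["rack"])
draw(im,segs,P,o[0]); cv2.imwrite("pics/h2.png",cv2.resize(im[100:260,100:370],(800,474)))
E
python3 chk.py
```

```text
0.06 [[324.5, 141.0], [333.8, 141.0]] edges [(np.float64(338.5), 27), (np.float64(337.5), 20), (np.float64(343.5), -18), (np.float64(339.5), 15), (np.float64(342.5), -10)]
0.04 [[324.2, 145.7], [334.5, 145.7]] edges [(np.float64(338.5), 27), (np.float64(337.5), 26), (np.float64(343.5), -18), (np.float64(342.5), -12), (np.float64(336.5), 11)]
0.0 [[323.5, 159.0], [336.5, 159.0]] edges [(np.float64(336.5), 22), (np.float64(335.5), 20), (np.float64(334.5), 10), (np.float64(322.5), 10), (np.float64(337.5), 9)]
-0.02 [[322.9, 168.7], [338.0, 168.7]] edges [(np.float64(335.5), 21), (np.float64(336.5), 17), (np.float64(334.5), 13), (np.float64(342.5), -9), (np.float64(337.5), 6)]
bottom corner row model [329.1073 140.1487] [ 88  88  89  89  90  90  91  93 102 112 119 120 120 120 120 120 120 121
 121 121 120 120 120 121 120]
[ 0.6259 -0.1139  0.0042  1.7126 -0.0014] 0.4948452963630579 115 [ 0.6245 -0.1133  0.0041  1.7067 -0.0019]
```

View pics/h2.png

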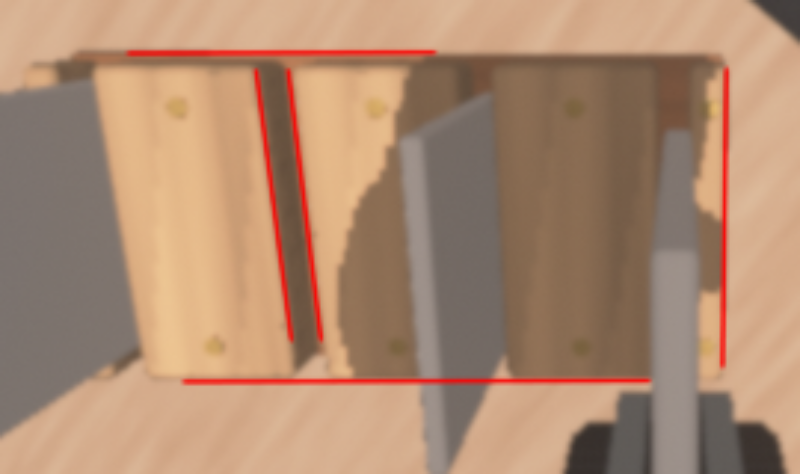

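```bash
cat >> plan.py <<'E'
rr=R.from_euler('z',(1.7067+1.7126)/2); tr=np.array([.6252,-.1136,.0041])
def spos(x,z,y=0.): p=rr.apply((x,y,0))+tr; p[2]=z; return p
E
python3 - <<'E'
from plan import *
q=qw(tool(rr,1))
bot.move_linear(list(spos(.093,.125,.002)),speed=.1,rotation=list(q))
bot.wait(.2); print(bot.read_position(),spos(.093,.125,.002),bot.read_ft_force())
h=bot.move_linear(list(spos(.093,.070,.002)),speed=.04,until_force=6)
bot.wait(.2)
print(h,bot.read_position(),bot.read_ft_force(),bot.read_moment(),bot.read_gripper_width(),bot.read_clock())
E
```

```text
[ 0.611  -0.0219  0.1258] [ 0.6103 -0.0218  0.125 ] [ 0.0073 -0.506  -1.2185]
True [ 0.6099 -0.0214  0.0777] [-1.6184 -0.1004  5.4649] [0.1994 0.0715 0.0014] 0.05952031357452463 14.2417
```

Run:
```python
from plan import *
bot.set_gripper(.3); bot.wait(.2)
print(bot.read_ft_force(),bot.read_gripper_width())
p=np.array(bot.read_position())
bot.move_linear(list(p+[0,0,.06]),speed=.12)
# view pose between the two slots, high
bot.move_pose(list(spos(-.03,.27)),list(qw(tool(rr,1)))); bot.wait(.15)
p,qq=bot.read_position(),bot.read_tool_rot(); im=bot.camera("wrist"); cv2.imwrite("pics/after.png",im[:,:,::-1]); np.savez("v4.npz",p=p,q=qq)
print(bot.read_clock())
from fit import *
g=cv2.cvtColor(im,cv2.COLOR_RGB2GRAY).astype(np.float32); P=cam("wrist",p,qq)
for nm,xs,h in(("tall",-.093,.15),("placed",.093,.1),("rackp",.031,.1)):
    s=rr.apply((xs,0,0))+tr
    o=fit(lambda Q,a:plate_segs(h,Q,a),[(P,g)],[s[0],s[1],.0125,1.7097,0],np.array([.004,.004,.002,.05,.05]),.3); print(nm,*o,s)
    im2=im[:,:,::-1].copy() if nm=="tall" else im2; draw(im2,lambda Q,a:plate_segs(h,Q,a),P,o[0])
    if nm=="tall": np.save("tall.npy",o[0])
cv2.imwrite("pics/after2.png",im2)
```

```text
[ 0.331  -0.2602  0.1516] 0.30109066109310345
16.3833
tall [ 0.6389 -0.2071  0.0071  1.7104  0.0001] 0.03556603148950864 118 [ 0.6381 -0.2057  0.0041]
placed [ 0.6125 -0.0267  0.0067  1.71    0.085 ] 0.24306874820502952 124 [ 0.6123 -0.0215  0.0041]
rackp [ 0.6247 -0.0847  0.0056  1.7083  0.0389] 0.3991845471000005 125 [ 0.6209 -0.0829  0.0041]
```

View pics/after2.png

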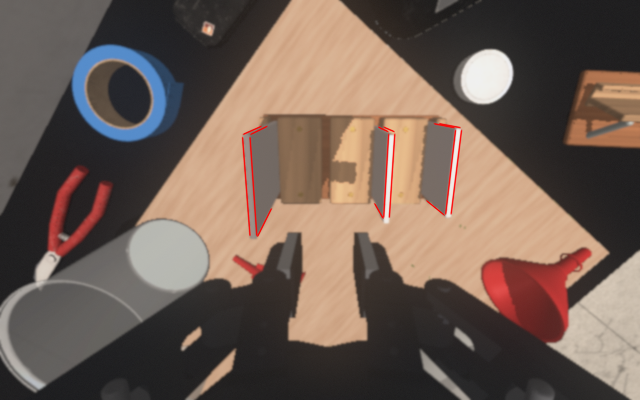

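Run:
```python
from plan import *
rt=tool(rr,1); q=list(qw(rt)); xy=[.6385,-.2068]
hold=qw(rt*R.from_euler('x',45,degrees=True)); print(bot.solve_ik([.55,.10,.35],list(hold)))
bot.set_gripper(.5,70)
bot.move_pose([*xy,.21],q)
f=np.array(bot.read_ft_force())
print("hit",bot.move_linear([*xy,.116],speed=.09,until_force=8),bot.read_position())
bot.set_gripper(0,70)
print("w",bot.read_gripper_width(),bot.read_finger_force(),np.array(bot.read_ft_force())-f)
bot.move_linear([*xy,.16],speed=.06); print(bot.read_ft_force())
bot.move_linear([*xy,.32],speed=.2); print(bot.read_ft_force(),bot.read_clock())
bot.move_pose([.55,.10,.35],list(hold)); bot.wait(.5)
print(bot.read_position(),rq(bot.read_tool_rot()).as_matrix(),bot.read_gripper_width(),bot.read_finger_force(),bot.read_clock())
for c in("side","wrist"): cv2.imwrite(f"pics/end_{c}.png",bot.camera(c)[:,:,::-1])
print(bot.search_frame("side","tall_plate")[:2])
cv2.imwrite("pics/end.png",np.vstack([cv2.resize(cv2.imread("pics/end_side.png")[80:280,180:500],(480,300)),cv2.resize(cv2.imread("pics/end_wrist.png"),(480,300))]))
```

```text
[ 0.4195  0.4811  0.1082  1.4681 -0.747   0.3871]
hit False [ 0.639  -0.2071  0.1168]
w 0.059967925656853396 69.0451991558075 [-0.7184 -0.3871  2.6197]
[-0.2051  0.9057 -1.8774]
[ 0.1064 -0.1099 -1.2967] 20.575
[0.5501 0.0996 0.35  ] [[-0.9905 -0.0973  0.0974]
 [-0.1377  0.7004 -0.7003]
 [-0.0001 -0.707  -0.7072]] 0.05936190632130516 68.46760153770447 22.3333
[{'bbox': [348.2, 28.7, 63.3, 63.2], 'confidence': 0.87}, {'bbox': [258.9, 181.3, 97.5, 51.0], 'confidence': 0.19}]
```

View pics/end.png

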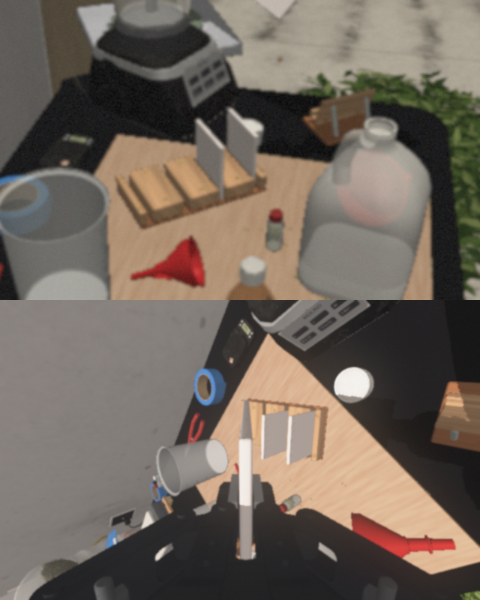

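The side view shows both short plates standing at equal height in their slots. The tall plate is in the gripper, tilted 45°, and the vial, tin and tape have not moved.

```bash
python3 -c "
from cell import bot
print(bot.read_joint_vel(),bot.read_gripper_width(),bot.close_job())"
```

```text
the job is handed in; nothing more can be done
[ 8.94743610e-04 -7.04880595e-04 -1.52150040e-03 -1.93184368e-03
 -5.32665949e-05  9.39556680e-05] 0.06493775377393812 None
```

The easel plate stands released in the free end slot of the rack next to the other short plate, and the tall plate is held steady about 0.27 m above the table, leaned 45°; the job was handed in at about 22 s and `close_job()` returned no verdict.

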